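# Roll the model truck off its roof onto its wheels

### The arm

A 6-joint arm with a two-finger parallel gripper is mounted at the origin on the work surface. World frame = base frame: x ahead of the robot, y to its left, z up, the work surface at z = 0. Lengths are in mm, angles in rad, forces in N, time in s.
With the tool pointing down it reaches from about 350 to 875 mm from the base axis. Payload 4.2 kg.
Tool frame: the origin (TCP) lies at the very end of the fingers, on their centre line; the grasp point (between the pads) lies 19 mm behind it; z points along the fingers, y is the direction in which the jaws open and shut (so a half turn about z gives the same grasp; the last joint's range is limited). The gripper opens to 85 mm and grips with 20 to 120 N. Pads are 22 mm wide; open, the fingers measure 114 mm over their backs; the gripper's body (76 mm by 85 mm) begins 54 mm behind the grasp point. The pads swing forward as they close: fully open they stand 13 mm farther back than shut.
Start: joints at [-1.056, 0.385, 0.008, 0, -1.194, -0.259], TCP at [158.154, -604.638, 231.312] pointing down, gripper open.
Joint ranges: [-3.14, 3.14], [-1.21, 2.06], [-1.07, 1.41], [-3.16, 2.05], [-2.99, -0.16], [-3.1, 3.1]. Speed limits (rad/s): [2.79, 2.79, 3.14, 3.14, 3.14, 3.14].

### API

Orientations are given as a unit quaternion [x, y, z, w].
In Python, from bench import arm gives the robot as it stands.
- The arm moves only by the tool apply_moves, never from a script. Its argument "plan" is one flat list of numbers, 5 for each row, row after row: the gripper's target within -1 to 1 (shut at 1, half-way at 0, fully open at -1), then the shift along the world's x, y, z in m, then the turn about the world's z in degrees. A call has 1 to 8 rows; each row is the pose to reach, as a shift and turn from the pose commanded when the call began; what a row does not reach only later rows make up. A row lasts 1/12 s, in which the tool goes at most 41.7 mm and 7.16 degrees, less where a joint would pass 70% of its speed; a pose out of reach is approached as far as the arm can. A call with a gripper value outside its range is refused whole. The fingers move at their own pace and stop on an object; the grip force is fixed at half the most. Time passes only in rows, so rows that repeat a pose let the fingers close. It gives the time, the measured TCP pose, the force and the opening at its end, in the units of the state.
- arm.read_state(): the state, without advancing time (a new reading comes with each control period).
- arm.get_image(name): name is "side" or "top"; returns a dict with "color" (400x640x3 uint8, red, green, blue), "range_z" (400x640 float32, mm along the optical axis (not along the pixel's ray), 0 where there is no reading), "camera_matrix" (3x3 intrinsics, pixels), "camera_from_world" (4x4, takes a point from world to camera coordinates). Camera axes: x right, y down, z forward; pixel columns grow to the right and rows downward; lengths in mm; the calibration is good to about 2 mm. A picture is of the moment at which its call begins.
- arm.job_done(): hands the job in, once; it reports no verdict.
The state is a dict: "clock": time; "joints": joint angles; "joint_vel": joint speeds; "joint_efforts": joint torques, N m; "position": TCP position; "ee_rot": TCP orientation; "contact_force": force on the tool from outside, world axes, zero at the start; "wrist_torque": the same for the moment, N m; "gripper_width": finger opening in mm.
Only numpy, scipy, OpenCV 4.12 (cv2) and the standard library are available. Lean on these libraries where they do the work, as an engineer would, in place of code of your own. Each camera call takes 0.05 s, during which the arm holds its last target.

### The job

The model truck lies on its roof on the green cutting mat where its underside was painted; the paint is now dry. Turn it the right way up in two quarter turns by pushing with the fingers: tip it over onto its side and let it come to rest there, then tip it on from its side onto its wheels, so that it ends standing with all its wheels on the mat. Do not grip or pick up the truck, and leave the rinsing cup, the two paint jars and the palette standing where they are.

Things in the scene. Friction and masses are not known exactly. Their poses are not given: they have to be found in the camera images.
- truck: 1:35 model box truck, one rigid piece, wheels glued, 200 mm long, 70 wide, 88 high, about 0.3 kg (varies). Sand-yellow cab, pale grey box body, black chassis and tyres. Origin at the middle of that envelope; x to the cab, y to its left, z to its roof (down at the start). Rests stably on roof or wheels (origin 44 mm above the mat) and on either side (35 mm).
- side_left (a point): centre of the smooth flat left side of the box body, at (-26, 35, 16) mm in the truck's frame. The side is 148 mm long and 56 high, from 12 mm below the truck's origin (towards the wheels) to 44 above; with the truck on its roof it reaches 56 mm above the mat, chassis and tyres above that. Tyres (28 mm diameter) are flush with it; the cab is 2 mm narrower each side.
- side_right (a point): centre of the right side of the box body, at (-26, -35, 16) mm in the truck's frame; mirror image of the left.
- roof (a point): centre of the flat roof of the box body, 148 x 70 mm, at (-26, 0, 44) mm in the truck's frame; the cab roof is 6 mm lower. With the truck on its side the roof is an upright face 70 mm high: pushing it high up, towards the wheels, tips the truck onto its wheels (the same way as the first quarter turn).
- balance (a point): centre of mass of the truck, at (0, 0, -5) mm in the truck's frame. A push high on the truck tips it about its far lower edge; past about 35 degrees (from the roof) or 47 degrees (from the side) it falls over by itself. Each quarter turn carries the origin about 80 mm on.
- mat: green vinyl cutting mat with a pale 50 mm grid, fixed to the table, 450 mm along its x, 600 mm along its y, 3 mm thick, grippy (friction about 0.7 to 1.1). Origin at the centre of its underside; z up. Two quarter turns carry the truck about 160 mm sideways, so near one end of the mat there is room only towards the other.
- wheel_fl (a point): underside of the truck's front left wheel: the point of its tread that touches the ground when the truck stands on its wheels, at (62, 30.5, -44) mm in the truck's frame
- wheel_fr (a point): underside of the truck's front right wheel: the point of its tread that touches the ground when the truck stands on its wheels, at (62, -30.5, -44) mm in the truck's frame
- wheel_rl (a point): underside of the truck's rear left wheel pair: the point of its tread that touches the ground when the truck stands on its wheels, at (-48, 26, -44) mm in the truck's frame
- wheel_rr (a point): underside of the truck's rear right wheel pair: the point of its tread that touches the ground when the truck stands on its wheels, at (-48, -26, -44) mm in the truck's frame
- rinse_cup: empty clear plastic rinsing cup, 72 mm across the rim, 85 mm high, light, standing loose near a corner of the mat; leave alone. Origin at the centre of its underside, z up.
- red_jar: capped paint jar, dark red with pale label and white cap, 41 mm across, 48 mm high, standing loose near a corner of the mat; leave alone. Origin at the centre of its underside, z up.
- green_jar: capped paint jar, dark green with pale label and white cap, 41 mm across, 48 mm high, standing loose near a corner of the mat; leave alone. Origin at the centre of its underside, z up.
- palette: round metal paint palette with six dabs of paint, 90 mm across, 7 mm high, lying loose near a corner of the mat; leave alone. Origin at the centre of its underside, z up.

How it is judged (in metres and radians):
On the way:
1. the truck has been tipped onto its left or right side and rests there on the mat ((angle between truck's own y axis and vertical below 0.12 rad or angle between truck's own y axis and vertical above 3.0216 rad) and height (world z) of truck below 0.046 m and angular speed of truck below 0.3 rad/s), for 0.2 s.
At the end, for the whole second after the job is handed in: The truck stands at rest upright on its wheels (within 0.08 rad), the tread of every wheel inside the edges of the mat; cup, jars and palette upright and within 20 mm of where they were (angle between truck's own z axis and vertical below 0.08 rad and height (world z) of truck below 0.053 m and linear speed of truck below 0.02 m/s and angular speed of truck below 0.1 rad/s and x of wheel_fl in the frame of mat between -0.225 and 0.225 m and y of wheel_fl in the frame of mat between -0.3 and 0.3 m and x of wheel_fr in the frame of mat between -0.225 and 0.225 m and y of wheel_fr in the frame of mat between -0.3 and 0.3 m and x of wheel_rl in the frame of mat between -0.225 and 0.225 m and y of wheel_rl in the frame of mat between -0.3 and 0.3 m and x of wheel_rr in the frame of mat between -0.225 and 0.225 m and y of wheel_rr in the frame of mat between -0.3 and 0.3 m and distance of each of rinse_cup, red_jar, green_jar, palette from where it was at the start of the episode below 0.02 m and angle between each of rinse_cup, red_jar, green_jar, palette's own z axis and vertical below 0.2 rad); the robot touches nothing.
It fails at once if the truck is lifted clear of the mat (height (world z) of truck above 0.075 m or (angle between truck's own z axis and vertical above 3 rad and height (world z) of truck above 0.06 m) or (angle between truck's own z axis and vertical below 0.14 rad and height (world z) of truck above 0.06 m) or ((angle between truck's own y axis and vertical below 0.14 rad or angle between truck's own y axis and vertical above 3.0016 rad) and height (world z) of truck above 0.053 m)).
It fails at once if the rinsing cup is knocked over or pushed away (distance of rinse_cup from where it was at the start of the episode above 0.02 m or angle between rinse_cup's own z axis and vertical above 0.5 rad).
It fails at once if the red paint jar is knocked over or pushed away (distance of red_jar from where it was at the start of the episode above 0.02 m or angle between red_jar's own z axis and vertical above 0.5 rad).
It fails at once if the green paint jar is knocked over or pushed away (distance of green_jar from where it was at the start of the episode above 0.02 m or angle between green_jar's own z axis and vertical above 0.5 rad).
It fails at once if the palette is knocked over or pushed away (distance of palette from where it was at the start of the episode above 0.02 m or angle between palette's own z axis and vertical above 0.5 rad).
It also fails if it takes over 54 s, if anything falls off the work surface, if the arm or the gripper's body presses on something with over 40 N, if the wrist force passes 120 N, or if a joint passes its speed limit or range.

## Working session

There is one attempt and no reset: what is moved stays moved. The work goes in short steps, Python scripts to look and compute and a tool call to move; the robot and the scene stay as the last step left them, time stands still between calls to the robot, and variables do not carry over. Pictures are saved under pics/ and viewed, and the job is handed in when it is done.

Besides the shell and the picture viewer there is one more tool, called as name(argument=value, ...) on one line, values as JSON. apply_moves: Moves the arm, as the interface text tells. Its arguments: {"type":"object","properties":{"plan":{"type":"array","items":{"type":"number"}}},"required":["plan"]}

```bash
mkdir -p pics; ls
cat > h.py <<'E'
import numpy as np, cv2
from bench import arm
def snap(n,tag):
    d=arm.get_image(n); cv2.imwrite(f'pics/{tag}.png',d['color'][:,:,::-1]); return d
def pts(d):
    K=d['camera_matrix'];T=np.linalg.inv(d['camera_from_world']);z=d['range_z'].astype(float)
    v,u=np.mgrid[0:z.shape[0],0:z.shape[1]]
    p=np.stack([(u-K[0,2])/K[0,0]*z,(v-K[1,2])/K[1,1]*z,z],-1)
    w=p@T[:3,:3].T+T[:3,3]; w[z==0]=np.nan; return w
E
python3 - <<'E'
from h import *
s=arm.read_state();print({k:s[k] for k in('clock','position','ee_rot','gripper_width')})
for n in('top','side'):
    d=snap(n,n+'0');np.savez(n+'0.npz',**d);print(np.linalg.inv(d['camera_from_world'])[:3].round(2))
E
```

```text
pics
{'clock': 0.0, 'position': array([ 158.0200571 , -604.10336962,  230.20737056]), 'ee_rot': array([-1.27464267e-01,  9.91842577e-01,  1.06209993e-03, -1.85017747e-04]), 'gripper_width': 84.88009205150433}
[[-2.0000e-02 -9.9000e-01  1.5000e-01  4.4619e+02]
 [-1.0000e+00  2.0000e-02  3.0000e-02 -2.5900e+00]
 [-3.0000e-02 -1.4000e-01 -9.9000e-01  9.5190e+02]]
[[-7.4000e-01 -4.2000e-01  5.2000e-01  3.9500e+01]
 [-6.7000e-01  4.6000e-01 -5.9000e-01  6.3632e+02]
 [ 1.0000e-02 -7.8000e-01 -6.2000e-01  7.6190e+02]]
```

View pics/top0.png

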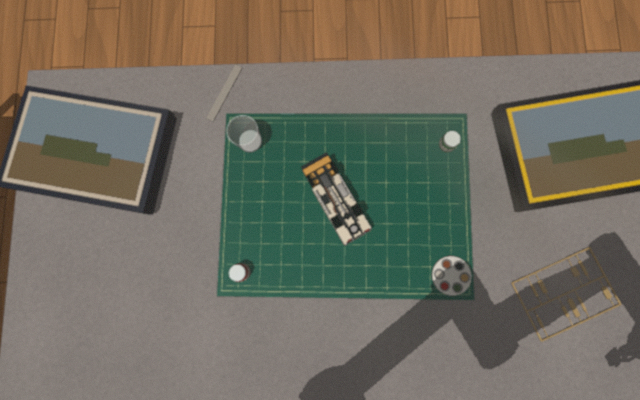

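View pics/side0.png

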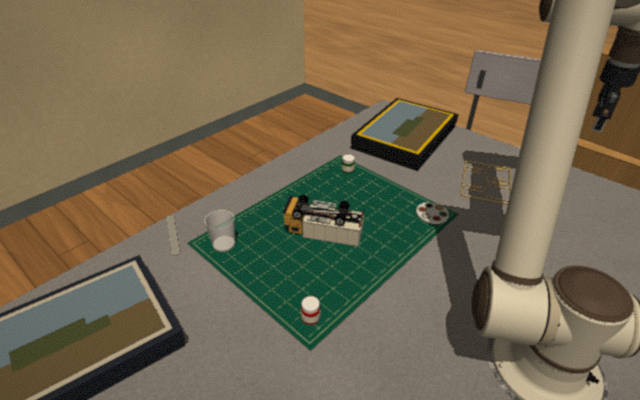

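The top view shows the mat spanning (222,114) to (472,298). The truck sits near (337,200) with its cab at the upper left (318,165). The cup is at (245,133), the jars at (237,273) and (452,140), and the palette at (452,275). I'll measure these next.

Run:
```python
from h import *
d=dict(np.load('top0.npz')); w=pts(d); c=d['color']
hsv=cv2.cvtColor(c,cv2.COLOR_RGB2HSV)
g=cv2.inRange(hsv,(60,100,40),(95,255,255)); 
k,_=max(((x,cv2.contourArea(x)) for x in cv2.findContours(g,cv2.RETR_EXTERNAL,cv2.CHAIN_APPROX_NONE)[0]),key=lambda t:t[1])
m=w[k[:,0,1],k[:,0,0]]; m=m[np.isfinite(m[:,0])&(m[:,2]<15)]
print('mat',cv2.minAreaRect(m[:,:2].astype(np.float32)),np.median(m[:,2]), cv2.boxPoints(cv2.minAreaRect(m[:,:2].astype(np.float32))).round())
M=np.zeros_like(g);cv2.drawContours(M,[k],-1,255,-1)
hi=((np.nan_to_num(w[:,:,2])>12)&(w[:,:,0]>200)&(abs(w[:,:,1])<400)).astype(np.uint8)
n,l,st,ce=cv2.connectedComponentsWithStats(hi)
for i in range(1,n):
    if st[i,4]<40: continue
    p=w[l==i]; r=cv2.minAreaRect(p[:,:2].astype(np.float32)); print(ce[i].round(),st[i,4],p.mean(0).round(),p[:,2].max().round(),r)
    if abs(ce[i]-[337,200]).max()<25:
        print(cv2.boxPoints(r).round())
        q=p[p[:,2]>40]; print('z>40',cv2.minAreaRect(q[:,:2].astype(np.float32)))
        y=cv2.inRange(hsv,(10,120,90),(28,255,255))[l==i]>0; print('cab',p[y].mean(0))
```

```text
mat ((582.0895385742188, -17.488037109375), (574.2938232421875, 421.3056945800781), 88.25101470947266) 4.073890465443867 [[ 363. -298.]
 [ 784. -311.]
 [ 801.  263.]
 [ 380.  276.]]
[503. 128.] 653 [ 744. -391.   44.] 62.0 ((734.0979614257812, -396.6996765136719), (131.60934448242188, 18.788867950439453), 6.6517462730407715)
[171. 114.] 50 [801. 399.  43.] 62.0 ((798.775390625, 399.4947814941406), (3.981588125228882, 19.85594367980957), 76.64582824707031)
[244. 132.] 757 [746. 216.  57.] 93.0 ((741.1246948242188, 212.2126007080078), (71.43319702148438, 69.39945983886719), 44.392295837402344)
[450. 141.] 318 [ 716. -267.   44.] 56.0 ((718.2318115234375, -268.8931579589844), (38.86809539794922, 38.5921630859375), 13.4620943069458)
[336. 198.] 2838 [581.   2.  71.] 96.0 ((582.7852783203125, 2.2031478881835938), (201.10604858398438, 70.68629455566406), 28.90852165222168)
[[478. -15.]
 [512. -77.]
 [688.  20.]
 [654.  82.]]
z>40 ((583.01416015625, 2.3472137451171875), (200.59402465820312, 70.63748168945312), 28.941181182861328)
cab [652.2637042   40.60732536  73.06567362]
[459. 265.] 48 [ 428. -279.   13.] 15.0 ((427.03106689453125, -280.3213806152344), (24.81302261352539, 22.618694305419922), 23.306720733642578)
[239. 272.] 300 [421. 224.  47.] 57.0 ((421.1548156738281, 225.6761474609375), (38.25016784667969, 38.01902770996094), 55.52918243408203)
```

apply_moves(plan=[-1, 0.016, 0.028, 0, 5, -1, 0.032, 0.056, 0, 10, -1, 0.048, 0.084, 0, 15, -1, 0.064, 0.112, 0, 20, -1, 0.08, 0.14, 0, 25, -1, 0.096, 0.168, 0, 30, -1, 0.112, 0.196, 0, 35, -1, 0.128, 0.224, 0, 40])

```text
clock: 0.77
position: [286.4, -379.0, 231.0]
ee_rot: [-0.461, 0.887, 0.0, -0.0]
contact_force: [0.1, 0.0, -1.4]
gripper_width: 85.6
```

apply_moves(plan=[-1, 0.016, 0.028, 0, 5, -1, 0.032, 0.056, 0, 10, -1, 0.048, 0.084, 0, 15, -1, 0.064, 0.112, 0, 20, -1, 0.08, 0.14, 0, 25, -1, 0.096, 0.168, 0, 30, -1, 0.112, 0.196, 0, 35, -1, 0.128, 0.224, 0, 40])

```text
clock: 1.43
position: [414.3, -155.0, 231.2]
ee_rot: [0.737, -0.676, -0.0, 0.0]
contact_force: [0.7, -0.4, -1.1]
gripper_width: 85.4
```

apply_moves(plan=[-1, 0.016, 0.028, 0, 5, -1, 0.032, 0.056, 0, 10, -1, 0.048, 0.084, 0, 15, -1, 0.064, 0.112, 0, 20, -1, 0.08, 0.14, 0, 24, -1, 0.096, 0.168, 0, 24, -1, 0.112, 0.196, 0, 24, -1, 0.133, 0.224, 0, 24])

```text
clock: 2.1
position: [546.8, 68.8, 231.1]
ee_rot: [0.86, -0.51, -0.0, 0.0]
contact_force: [0.5, -0.2, -0.3]
gripper_width: 85.4
```

apply_moves(plan=[-1, 0, 0, -0.03, 0, -1, 0, 0, -0.06, 0, -1, 0, 0, -0.09, 0, -1, 0, 0, -0.12, 0, -1, 0, 0, -0.15, 0, -1, 0, 0, -0.165, 0, -1, 0, 0, -0.176, 0, -1, 0, 0, -0.176, 0])

```text
clock: 2.77
position: [545.0, 66.6, 52.2]
ee_rot: [0.86, -0.51, -0.002, 0.003]
contact_force: [0.0, 0.4, 0.0]
gripper_width: 85.4
```

Run:
```python
from h import *
a=snap('side','s1');b=snap('top','t1')
cv2.imwrite('pics/c1.png',cv2.resize(np.hstack([a['color'][120:300,200:460],b['color'][110:290,230:430]])[:,:,::-1],None,fx=1.7,fy=1.7,interpolation=2))
```

```text
(no output)
```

View pics/c1.png

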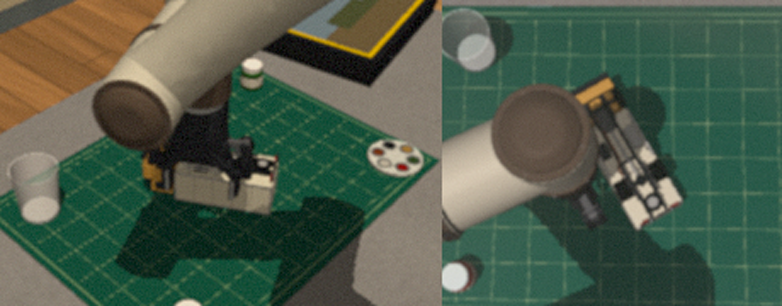

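The fingers are on the truck's near side, at about the height of the top of the box and the wheels. There is a gap before contact, so I'll start the push.

apply_moves(plan=[-1, 0.003, -0.0053, 0, 0, -1, 0.006, -0.0105, 0, 0, -1, 0.0085, -0.0155, 0, 0, -1, 0.0107, -0.0193, 0, 0, -1, 0.0121, -0.022, 0, 0, -1, 0.0136, -0.0245, 0, 0, -1, 0.015, -0.0272, 0, 0, -1, 0.0165, -0.03, 0, 0])

```text
clock: 3.53
position: [563.4, 38.0, 55.9]
ee_rot: [0.86, -0.51, -0.0, -0.0]
contact_force: [-4.6, 6.3, 5.2]
gripper_width: 85.6
```

apply_moves(plan=[-1, 0.0007, -0.0013, 0, 0, -1, 0.0015, -0.0026, 0, 0, -1, 0.0022, -0.0039, 0, 0, -1, 0.0029, -0.0052, 0, 0, -1, 0.0036, -0.0066, 0, 0, -1, 0.0044, -0.0079, 0, 0, -1, 0.0051, -0.0092, 0, 0, -1, 0.0058, -0.0105, 0, 0])

```text
clock: 4.2
position: [569.2, 28.6, 57.4]
ee_rot: [0.86, -0.51, -0.0, -0.001]
contact_force: [-8.9, 12.0, 18.5]
gripper_width: 85.4
```

```bash
cat > v.py <<'E'
import sys
from h import *
t=sys.argv[1]
a=snap('side','s'+t);b=snap('top','t'+t)
cv2.imwrite(f'pics/c{t}.png',cv2.resize(np.hstack([a['color'][120:300,200:460],b['color'][110:290,230:430]])[:,:,::-1],None,fx=1.7,fy=1.7,interpolation=2))
E
python3 v.py 2
```

```text
(no output)
```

View pics/c2.png

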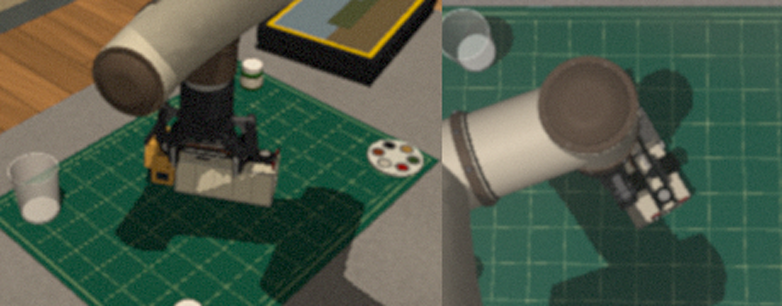

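The wrist reads about 18 N upward, and the truck seems only slightly tilted at (225,180) in the crop. I'll measure its tilt before pushing on.

Run:
```python
from h import *
s=arm.read_state();print(s['clock'],s['position'],s['contact_force'],s['wrist_torque'])
d=arm.get_image('side');w=pts(d)
c=d['color']
big=cv2.resize(c[170:260,270:380],None,fx=7,fy=6,interpolation=cv2.INTER_CUBIC);cv2.imwrite('pics/z2.png',big[:,:,::-1])
u=np.array([.875,.484]);n=np.array([-.484,.875])
r=w[...,:2]-[583,2.2]
U=r@u;N=r@n
for col in range(305,366,8):
    print(col,[(row,int(U[row,col]),int(N[row,col]),int(w[row,col,2])) for row in range(190,246,5) if np.isfinite(U[row,col])])
```

```text
4.3 [569.25549428  28.56301736  57.6005171 ] [-7.98263289 10.04901977 14.31115651] [ 2.4904528   2.40397831 -0.3832526 ]
305 [(190, 39, 39, 162), (195, 44, 23, 134), (200, 38, 47, 138), (205, 44, 24, 103), (210, 44, 26, 88), (215, 44, 26, 72), (220, 44, 25, 55), (225, 44, 27, 39), (230, 42, 33, 27), (235, 45, 26, 3), (240, 39, 47, 5), (245, 35, 64, 4)]
313 [(190, 19, 41, 167), (195, 17, 49, 158), (200, 19, 42, 137), (205, 31, -7, 80), (210, 26, 15, 83), (215, 24, 21, 72), (220, 23, 25, 58), (225, 22, 29, 45), (230, 22, 28, 27), (235, 24, 21, 3), (240, 19, 40, 3), (245, 15, 60, 4)]
321 [(190, -4, 65, 188), (195, 0, 42, 156), (200, 0, 42, 141), (205, 12, -15, 78), (210, 5, 13, 86), (215, 5, 14, 70), (220, 3, 23, 61), (225, 2, 26, 47), (230, 0, 32, 35), (235, 0, 31, 16), (240, 0, 36, 4), (245, -4, 51, 0)]
329 [(190, -18, 40, 172), (195, -19, 42, 159), (200, -20, 47, 148), (205, -7, -24, 75), (210, -15, 16, 92), (215, -14, 9, 70), (220, -17, 22, 65), (225, -18, 27, 52), (230, -19, 29, 37), (235, -20, 33, 23), (240, -20, 30, 2), (245, -24, 50, 4)]
337 [(190, -36, 35, 173), (195, -38, 42, 
[... 250 characters left out ...]
5), (200, -58, 43, 152), (205, -58, 41, 136), (210, -59, 37, 118), (215, -56, 17, 85), (220, -58, 22, 72), (225, -59, 23, 57), (230, -60, 28, 45), (235, -61, 28, 28), (240, -61, 20, 3), (245, -65, 40, 4)]
353 [(190, -46, -199, 4), (195, -49, -179, 0), (200, -54, -151, 4), (205, -57, -130, 2), (210, -72, -12, 80), (215, -74, 0, 73), (220, -77, 15, 71), (225, -79, 22, 61), (230, -80, 24, 46), (235, -82, 31, 34), (240, -83, 33, 20), (245, -85, 35, 4)]
361 [(190, -69, -208, 2), (195, -73, -180, 5), (200, -77, -156, 4), (205, -80, -133, 4), (210, -91, -25, 74), (215, -95, 0, 78), (220, -97, 11, 71), (225, -99, 20, 63), (230, -99, 6, 34), (235, -99, -12, 0), (240, -102, 10, 2), (245, -105, 30, 3)]
```

View pics/z2.png

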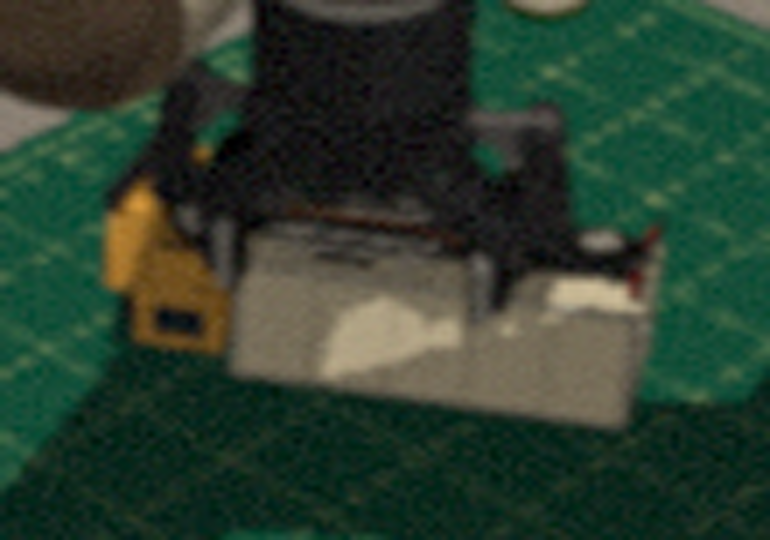

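The tilt is only about 15°. The grippy fingertips are dragging down on the side face as it rises, and that friction jams the turn. I'll follow the arc instead, moving up and forward together.

apply_moves(plan=[-1, 0, 0, 0.003, 0, -1, 0.0005, -0.0009, 0.006, 0, -1, 0.001, -0.0018, 0.008, 0, -1, 0.0017, -0.003, 0.01, 0, -1, 0.0024, -0.0044, 0.012, 0, -1, 0.0031, -0.0057, 0.014, 0, -1, 0.0039, -0.007, 0.016, 0, -1, 0.0048, -0.0088, 0.018, 0])

```text
clock: 5.02
position: [574.3, 17.7, 73.3]
ee_rot: [0.86, -0.51, -0.0, 0.0]
contact_force: [-0.1, 0.2, -0.4]
gripper_width: 85.2
```

```bash
python3 v.py 3
```

```text
(no output)
```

View pics/c3.png

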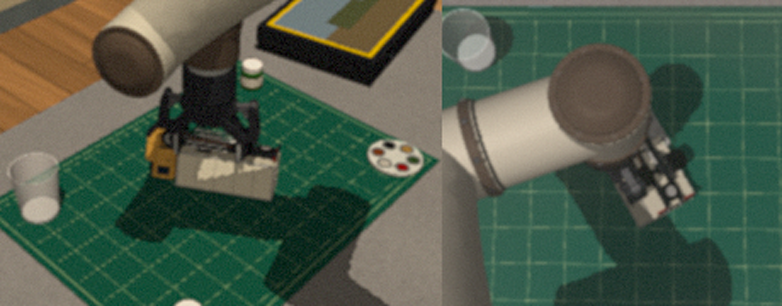

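The jam is gone, with almost no contact force, and the truck is leaning away from the fingers. I'll keep going along the arc.

apply_moves(plan=[-1, 0.0007, -0.0013, 0.001, 0, -1, 0.0015, -0.0026, 0.002, 0, -1, 0.0022, -0.0039, 0.003, 0, -1, 0.0029, -0.0052, 0.004, 0, -1, 0.0036, -0.0066, 0.005, 0, -1, 0.0044, -0.0079, 0.006, 0, -1, 0.0051, -0.0092, 0.007, 0, -1, 0.0058, -0.0105, 0.008, 0])

```text
clock: 5.78
position: [580.1, 7.4, 81.4]
ee_rot: [0.86, -0.51, 0.0, 0.0]
contact_force: [-0.9, 0.9, -0.1]
gripper_width: 85.4
```

```bash
python3 v.py 4
```

```text
(no output)
```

View pics/c4.png

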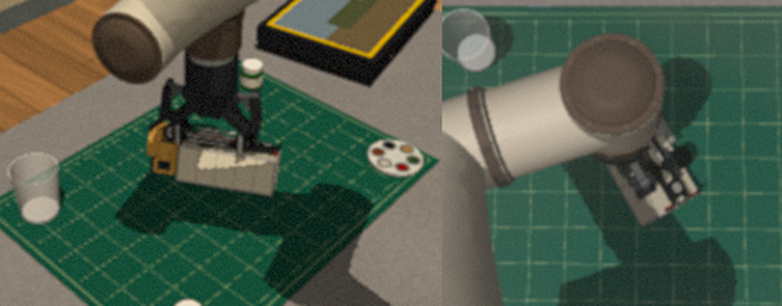

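apply_moves(plan=[-1, 0.0007, -0.0013, 0.001, 0, -1, 0.0015, -0.0026, 0.002, 0, -1, 0.0022, -0.0039, 0.002, 0, -1, 0.0029, -0.0052, 0.003, 0, -1, 0.0036, -0.0066, 0.003, 0, -1, 0.0044, -0.0079, 0.004, 0, -1, 0.0051, -0.0092, 0.004, 0, -1, 0.0058, -0.0105, 0.005, 0])

```text
clock: 6.55
position: [585.8, -3.1, 86.2]
ee_rot: [0.86, -0.51, -0.0, 0.0]
contact_force: [0.4, -0.2, -0.5]
gripper_width: 85.2
```

```bash
python3 v.py 5
```

```text
(no output)
```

View pics/c5.png

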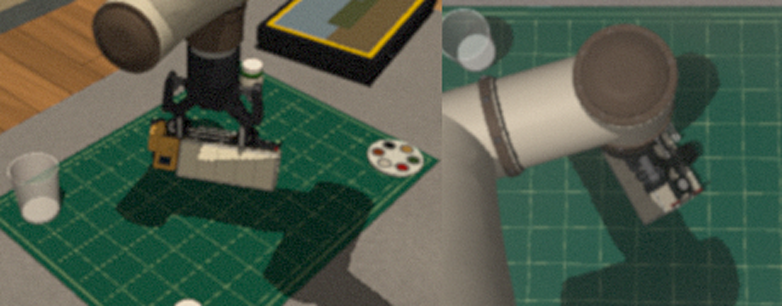

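apply_moves(plan=[-1, 0.0007, -0.0013, 0, 0, -1, 0.0015, -0.0026, 0, 0, -1, 0.0022, -0.0039, 0.001, 0, -1, 0.0029, -0.0052, 0.001, 0, -1, 0.0036, -0.0066, 0.001, 0, -1, 0.0044, -0.0079, 0.001, 0, -1, 0.0051, -0.0092, 0.001, 0, -1, 0.0058, -0.0105, 0.001, 0])

```text
clock: 7.32
position: [591.7, -13.6, 87.3]
ee_rot: [0.86, -0.51, -0.0, 0.0]
contact_force: [0.7, 0.0, 0.2]
gripper_width: 85.1
```

```bash
python3 v.py 6
```

```text
(no output)
```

View pics/c6.png

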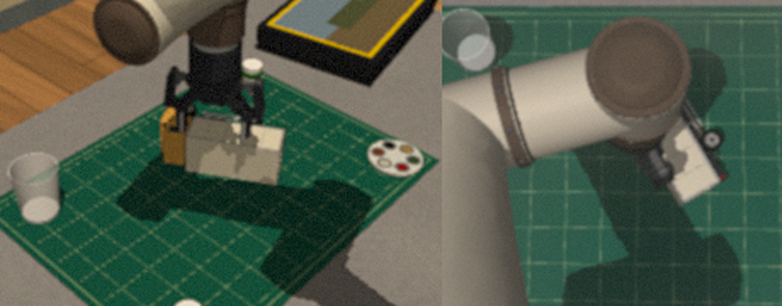

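The truck has fallen onto its side. I'll back the tool off so the cameras can see it.

apply_moves(plan=[-1, 0, 0, 0.03, 0, -1, -0.005, 0.01, 0.06, 0, -1, -0.02, 0.03, 0.09, 0, -1, -0.03, 0.06, 0.1, 0, -1, -0.045, 0.09, 0.1, 0, -1, -0.06, 0.12, 0.1, 0, -1, -0.08, 0.15, 0.1, 0, -1, -0.1, 0.18, 0.1, 0])

```text
clock: 8.08
position: [490.7, 167.8, 187.5]
ee_rot: [0.86, -0.51, 0.0, -0.0]
contact_force: [0.6, 0.9, 0.0]
gripper_width: 85.1
```

```bash
cat > m.py <<'E'
import sys
from h import *
d=arm.get_image('top'); w=pts(d); c=d['color'];hsv=cv2.cvtColor(c,cv2.COLOR_RGB2HSV)
z=np.nan_to_num(w[:,:,2]); lo,hi=float(sys.argv[1]),float(sys.argv[2])
k=((z>lo)&(z<hi)).astype(np.uint8)
n,l,st,ce=cv2.connectedComponentsWithStats(k)
for i in range(1,n):
    p=w[l==i]
    if st[i,4]<150 or not(450<p[:,0].mean()<750) or abs(p[:,1].mean())>240: continue
    print(p.mean(0).round(),st[i,4],cv2.minAreaRect(p[:,:2].astype(np.float32)),np.percentile(p[:,2],[5,50,95,100]).round())
    y=cv2.inRange(hsv,(10,120,60),(28,255,255))[l==i]>0; print('cab',p[y].mean(0).round())
E
python3 v.py 7; python3 m.py 15 105;python3 m.py 55 85
```

```text
[746. 216.  59.] 736 ((740.939453125, 212.0714111328125), (70.82001495361328, 69.32208251953125), 44.12452697753906) [20. 61. 89. 93.]
cab [nan nan nan]
[614. -62.  69.] 3000 ((619.805419921875, -66.111572265625), (200.33216857910156, 87.51904296875), 28.511863708496094) [49. 73. 76. 79.]
cab [684. -25.  69.]
[615. -61.  73.] 2638 ((619.9323120117188, -66.34945678710938), (199.02149963378906, 87.6613540649414), 28.590591430664062) [67. 73. 76. 80.]
cab [684. -26.  71.]m.py:11: RuntimeWarning: Mean of empty slice.
  y=cv2.inRange(hsv,(10,120,60),(28,255,255))[l==i]>0; print('cab',p[y].mean(0).round())
  ret = um.true_divide(
```

View pics/c7.png

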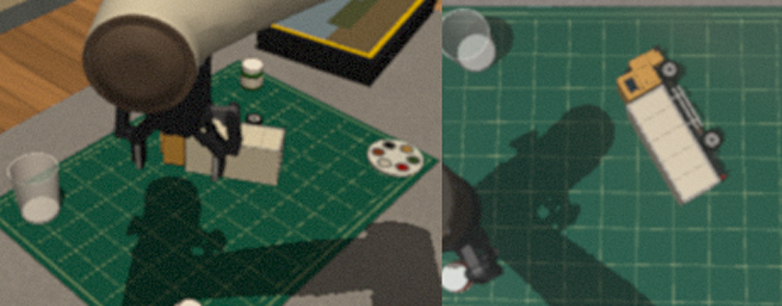

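The truck rests on its side at about (620,-66), yaw 28.5°, roof facing the robot's fingers. Next I'll move in beside the roof.

apply_moves(plan=[-1, 0.014, -0.028, 0, 0, -1, 0.028, -0.056, 0, 0, -1, 0.042, -0.084, 0, 0, -1, 0.056, -0.112, 0, 0, -1, 0.07, -0.14, 0, 0, -1, 0.082, -0.168, 0, 0, -1, 0.082, -0.168, -0.02, 0, -1, 0.082, -0.168, -0.05, 0])

```text
clock: 8.95
position: [576.8, -4.4, 139.4]
ee_rot: [0.859, -0.512, 0.003, -0.002]
contact_force: [-0.4, 1.3, -0.7]
gripper_width: 85.5
```

apply_moves(plan=[-1, 0, 0, -0.03, 0, -1, 0, 0, -0.055, 0, -1, 0, 0, -0.075, 0, -1, 0, 0, -0.09, 0, -1, 0, 0, -0.096, 0, -1, 0, 0, -0.096, 0, -1, 0.003, -0.006, -0.096, 0, -1, 0.006, -0.011, -0.096, 0])

```text
clock: 9.62
position: [580.9, -13.0, 42.6]
ee_rot: [0.86, -0.51, 0.001, -0.001]
contact_force: [-0.1, 0.2, -0.2]
gripper_width: 85.6
```

```bash
python3 v.py 8; python3 -c "
from bench import arm
print(arm.read_state()['position'])"
```

```text
[581.16314637 -13.26736332  42.64794922]
```

View pics/c8.png

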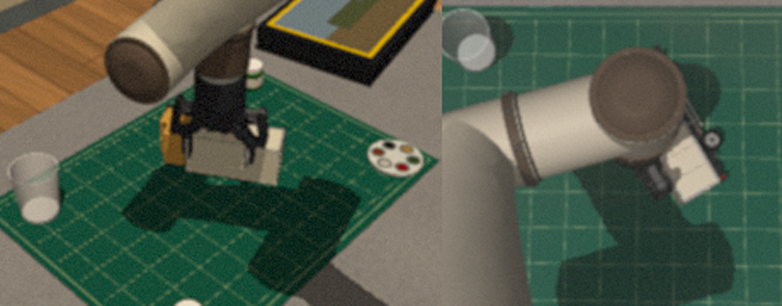

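apply_moves(plan=[-1, 0.0019, -0.0035, 0, 0, -1, 0.0033, -0.0061, 0, 0, -1, 0.0043, -0.0079, 0, 0, -1, 0.0048, -0.0088, 0, 0, -1, 0.0053, -0.0097, 0, 0, -1, 0.0057, -0.0105, 0, 0, -1, 0.0057, -0.0105, 0, 0])

```text
clock: 10.3
position: [585.4, -23.0, 41.3]
ee_rot: [0.86, -0.51, -0.0, 0.0]
contact_force: [0.6, 0.8, 0.8]
gripper_width: 85.2
```

apply_moves(plan=[-1, 0.0014, -0.0026, 0.0005, 0, -1, 0.0029, -0.0053, 0.004, 0, -1, 0.0041, -0.0075, 0.0075, 0, -1, 0.0053, -0.0097, 0.011, 0, -1, 0.0065, -0.0119, 0.0145, 0, -1, 0.0079, -0.0145, 0.018, 0, -1, 0.0093, -0.0171, 0.021, 0, -1, 0.0108, -0.0198, 0.024, 0])

```text
clock: 10.97
position: [596.4, -43.1, 65.7]
ee_rot: [0.86, -0.51, 0.0, -0.0]
contact_force: [0.1, 1.2, -0.3]
gripper_width: 85.5
```

```bash
python3 v.py 9; python3 -c "
from bench import arm
s=arm.read_state();print(s['position'],s['contact_force'])"
```

```text
[596.75863329 -43.25126432  66.00441526] [-0.50431759  0.07633269  0.27859429]
```

View pics/c9.png

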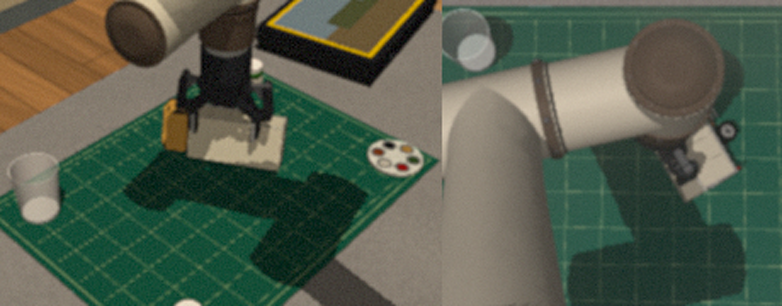

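I can't tell from the picture whether it tilted or slid, so I'll check the slope of the roof face.

```bash
cat > f.py <<'E'
from h import *
d=arm.get_image('side');w=pts(d)
u=np.array([.878,.478]);n=np.array([-.478,.878])
r=w[...,:2]-[619.9,-66.2]; U=r@u;N=r@n;Z=w[...,2]
hsv=cv2.cvtColor(d['color'],cv2.COLOR_RGB2HSV)
k=(U>-95)&(U<40)&(abs(N)<90)&(Z>6)&(Z<115)&(hsv[...,1]<90)&(hsv[...,2]>70)
for a in range(-95,40,15):
    q=k&(U>a)&(U<a+15)
    o=[]
    for b in range(5,115,10):
        s=q&(Z>b)&(Z<=b+10)
        if s.sum()>3: o.append((b+5,round(float(np.median(N[s])))))
    print(a,o)
E
python3 f.py
```

```text
-95 [(30, 35), (40, 33), (50, 30), (60, 28), (70, 24), (80, 19), (90, 12)]
-80 [(30, 36), (40, 33), (50, 31), (60, 28), (70, 24), (80, 21), (90, 16), (100, 19)]
-65 [(30, 35), (40, 33), (50, 31), (60, 27), (70, 24), (80, 31), (90, 41), (100, 42), (110, 43)]
-50 [(30, 36), (40, 34), (50, 30), (60, 27), (70, 24), (80, 22), (90, 16)]
-35 [(30, 36), (40, 34), (50, 31), (60, 28), (70, 25), (80, 21), (90, 13)]
-20 [(30, 36), (40, 34), (50, 31), (60, 27), (70, 24), (80, 19), (90, 12)]
-5 [(30, 35), (40, 32), (50, 31), (60, 28), (70, 24), (80, 18), (90, 16), (100, 18)]
10 [(30, 36), (40, 34), (50, 31), (60, 27), (70, 25), (80, 21), (90, 10)]
25 [(30, 36), (40, 33), (50, 30), (60, 28), (70, 24), (80, 20), (90, 12), (110, 43)]
```

It's tilting cleanly, about 17° with the lower edge lifting and no sliding. I'll continue on the arc.

apply_moves(plan=[-1, 0.0017, -0.0031, 0.003, 0, -1, 0.0033, -0.0061, 0.0057, 0, -1, 0.0052, -0.0095, 0.0083, 0, -1, 0.0069, -0.0127, 0.0107, 0, -1, 0.0087, -0.0161, 0.013, 0, -1, 0.0105, -0.0193, 0.015, 0, -1, 0.0126, -0.0231, 0.017, 0, -1, 0.0143, -0.0263, 0.0187, 0])

```text
clock: 11.78
position: [610.7, -69.6, 84.3]
ee_rot: [0.86, -0.51, 0.0, 0.0]
contact_force: [-0.2, 0.2, -0.4]
gripper_width: 85.5
```

```bash
python3 f.py; python3 -c "
from bench import arm
s=arm.read_state();print(s['position'],s['contact_force'])"
```

```text
-95 [(60, 21), (70, 13), (80, 5), (90, -1), (100, -9), (110, -15)]
-80 [(50, 19), (60, 18), (70, 12), (80, 5), (90, -3), (100, -10), (110, -13)]
-65 [(60, 20), (70, 12), (80, 5), (90, -1), (100, 6), (110, 10)]
-50 [(60, 20), (70, 12), (80, 7), (90, -1), (100, -8), (110, -15)]
-35 [(60, 19), (70, 13), (80, 6), (90, -1), (100, -8), (110, -15)]
-20 [(60, 20), (70, 11), (80, 5), (90, -2), (100, -9), (110, -14)]
-5 [(60, 20), (70, 13), (80, 5), (90, -2), (100, -9), (110, -16)]
10 [(60, 20), (70, 12), (80, 5), (90, -1), (100, -8), (110, -14)]
25 [(60, 20), (70, 13), (80, 7), (90, -1), (100, -7), (110, -13)]
[611.23842357 -70.02846655  84.62165381] [ 0.10269823  1.48846034 -0.22481203]
```

It's now at about 36° and still tracking. The last stretch goes past the balance point.

apply_moves(plan=[-1, 0.0014, -0.0026, 0.0015, 0, -1, 0.0029, -0.0053, 0.0027, 0, -1, 0.0043, -0.0079, 0.0036, 0, -1, 0.0057, -0.0105, 0.0043, 0, -1, 0.0072, -0.0132, 0.005, 0, -1, 0.0086, -0.0158, 0.0055, 0, -1, 0.01, -0.0184, 0.006, 0, -1, 0.0115, -0.0211, 0.0065, 0])

```text
clock: 12.5
position: [622.2, -90.4, 90.8]
ee_rot: [0.86, -0.51, 0.0, -0.0]
contact_force: [-0.6, -0.2, 1.4]
gripper_width: 85.4
```

```bash
python3 v.py 10; python3 f.py
```

```text
-95 [(40, -17), (50, -10), (60, -1), (70, 4), (80, -4), (90, -16), (100, -30), (110, -41)]
-80 [(40, -19), (50, -10), (60, -4), (70, 4), (80, -3), (90, -16), (100, -28), (110, -42)]
-65 [(40, -17), (50, -8), (60, -2), (70, 3), (80, -2), (90, -15), (100, -25), (110, -14)]
-50 [(40, -18), (50, -10), (60, -1), (70, 6), (80, -4), (90, -16), (100, -28), (110, -42)]
-35 [(40, -19), (50, -8), (60, -2), (70, 4), (80, -5), (90, -15), (100, -30), (110, -43)]
-20 [(30, -23), (40, -19), (50, -8), (60, -3), (70, 4), (80, -4), (90, -15), (100, -28), (110, -40)]
-5 [(30, -24), (40, -15), (50, -11), (60, -1), (70, 5), (80, -3), (90, -15), (100, -29), (110, -42)]
10 [(40, -17), (50, -9), (60, -2), (70, 4), (80, -2), (90, -16), (100, -29), (110, -41)]
25 [(30, -24), (40, -16), (50, -10), (60, -2), (70, 6), (80, -3), (90, -17), (100, -28), (110, -40)]
```

View pics/c10.png

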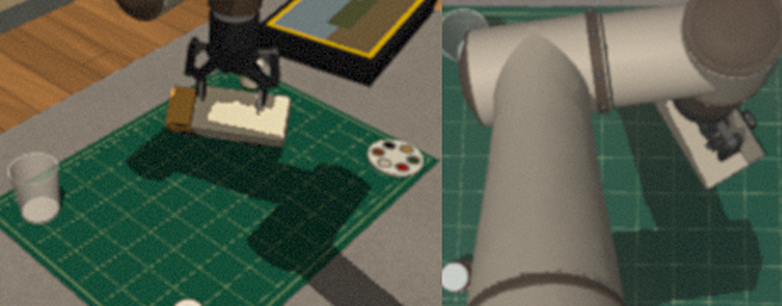

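apply_moves(plan=[-1, 0.001, -0.0018, 0.002, 0, -1, 0.002, -0.0036, 0.004, 0, -1, 0.003, -0.0054, 0.006, 0, -1, 0.003, -0.0054, 0.006, 0, -1, 0.003, -0.0054, 0.006, 0, -1, 0.003, -0.0054, 0.006, 0])

```text
clock: 13.15
position: [624.9, -95.5, 96.5]
ee_rot: [0.86, -0.51, -0.0, 0.0]
contact_force: [0.2, -0.6, -0.4]
gripper_width: 85.6
```

```bash
python3 f.py | head -3; python3 v.py 11
```

```text
-95 [(40, -47), (50, -47), (60, -47), (70, -47), (80, -46), (90, -63)]
-80 [(40, -48), (50, -47), (60, -48), (70, -47), (80, -47), (90, -64)]
-65 [(40, -47), (50, -47), (60, -47), (70, -48), (80, -46), (90, -50)]
```

View pics/c11.png

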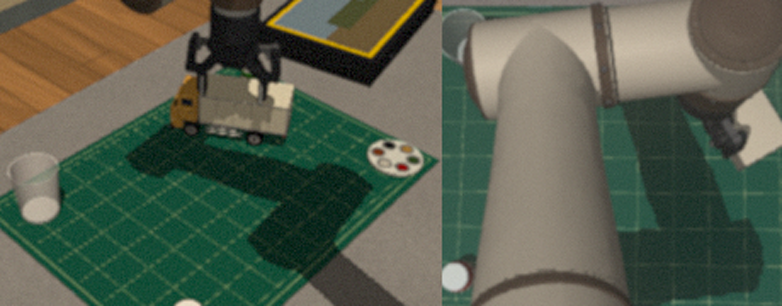

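The truck now stands on its wheels. I'll raise the tool, back it away, and check.

apply_moves(plan=[-1, 0, 0, 0.03, 0, -1, -0.005, 0.01, 0.06, 0, -1, -0.02, 0.03, 0.09, 0, -1, -0.03, 0.06, 0.1, 0, -1, -0.045, 0.09, 0.1, 0, -1, -0.06, 0.12, 0.1, 0, -1, -0.08, 0.15, 0.1, 0, -1, -0.1, 0.18, 0.1, 0])

```text
clock: 13.97
position: [524.0, 85.7, 196.6]
ee_rot: [0.86, -0.51, 0.0, -0.0]
contact_force: [-0.5, -0.2, -0.3]
gripper_width: 85.3
```

apply_moves(plan=[-1, -0.01, 0.01, 0.01, 0, -1, -0.02, 0.02, 0.02, 0, -1, -0.03, 0.03, 0.03, 0, -1, -0.04, 0.04, 0.03, 0, -1, -0.04, 0.05, 0.03, 0, -1, -0.04, 0.05, 0.03, 0, -1, -0.04, 0.05, 0.03, 0, -1, -0.04, 0.05, 0.03, 0])

```text
clock: 14.63
position: [485.2, 134.2, 226.0]
ee_rot: [0.86, -0.51, -0.0, 0.001]
contact_force: [0.3, -0.3, 0.8]
gripper_width: 85.4
```

```bash
python3 m.py 12 105 2>/dev/null; python3 m.py 84 105 2>/dev/null
python3 - <<'E'
from h import *
d=snap('top','t12');snap('side','s12');w=pts(d);z=np.nan_to_num(w[:,:,2])
k=((z>12)&(z<105)).astype(np.uint8);n,l,st,ce=cv2.connectedComponentsWithStats(k)
for i in range(1,n):
    if st[i,4]>40: p=w[l==i];print(ce[i].round(),p.mean(0).round(),st[i,4])
E
```

```text
[746. 216.  58.] 752 ((740.9671020507812, 212.11911010742188), (71.3908462524414, 69.27169036865234), 43.81693649291992) [18. 60. 89. 92.]
cab [nan nan nan]
[ 651. -136.   84.] 3147 ((659.0701293945312, -137.8497314453125), (199.89215087890625, 71.85875701904297), 28.63863182067871) [45. 91. 94. 97.]
cab [721. -98.  79.]
[ 721. -104.   86.] 310 ((720.8297729492188, -103.7572021484375), (33.64982223510742, 60.583805084228516), 28.67377281188965) [84. 86. 88. 90.]
cab [ 720. -103.   86.]
[ 636. -150.   92.] 2153 ((636.7275390625, -150.14724731445312), (148.91737365722656, 71.38644409179688), 28.671215057373047) [89. 92. 94. 96.]
cab [nan nan nan]
[571. 145.] [ 696. -537.   57.] 15114
[ 87. 149.] [715. 588.  58.] 16495
[244. 132.] [746. 216.  57.] 757
[398. 165.] [ 651. -136.   84.] 3151
[450. 141.] [ 716. -267.   44.] 314
[240. 272.] [422. 224.  47.] 303
[460. 282.] [ 388. -279.   13.] 47
```

View pics/t12.png

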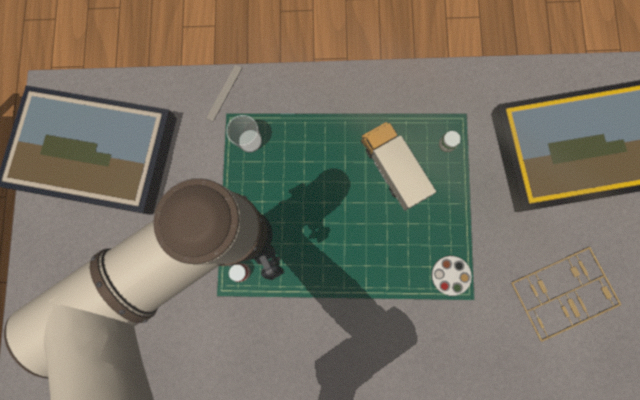

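View pics/s12.png

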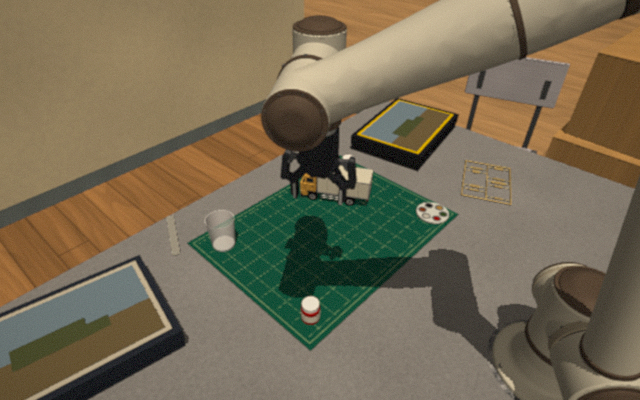

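The truck stands upright around (398,165) in the top view, roof flat at about 92 mm and well inside the mat. The cup (245,133), jars (452,140) and (237,273), and palette (452,275) are where they were. Nothing is touching the arm, so I'll hand it in.

```bash
python3 -c "
from bench import arm
s=arm.read_state();print(s['clock'],s['contact_force']);print(arm.job_done())"
```

```text
14.8333 [0.40569178 0.2141171  0.27628315]
the job is handed in; nothing more can be done
None
```

The truck is standing on its wheels on the mat. I tipped it over in two quarter turns with the open fingers and handed the job in at 14.8 s; no verdict is reported.

- **First turn:** I pushed on its side. At about 15° of tilt, fingertip friction jammed the push, with up to about 24 N at the wrist. Moving up and forward along the arc freed it, and it fell onto its side. In the next pictures it lay still there, its upper side flat at about 73 mm.
- **Second turn:** I pushed on the roof along the arc, with wrist forces within about 1.5 N at each reading. It fell onto its wheels.
- **Last checks:** The truck is upright at about (659, -138) mm, yaw 28.6°. The box roof is level at about 92 mm; I expected 91. By its position all the wheels are well inside the mat, though I didn't measure each wheel separately.
- **Other items:** The cup and both jars measured within about 1 mm of their starting places. I checked the palette only by its position in the picture, which hadn't changed: its few depth points came from a different part of its rim each time, so they weren't usable. The arm was clear of everything.

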